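# Press a slide-changer's stop pin home with bench-mounted locking pliers

## Task

The steel stop pin of the brass slide-changer frame stands proud: lift the frame out of its rest, stand it in the slot of the bench-mounted locking pliers with the pin between the jaws, and slide it along until its end is home against the stop. Squeeze the pliers' handles together, firmly but without forcing them, until they go over centre, press the pin home and stay locked on it with your hand off; then flick the release lever so that the pliers spring open. Press the pin only with the pliers, leave the frame standing home in the slot, and do not disturb the other things on the sill.

Things in the scene. Friction and masses are not known exactly. Their poses are not given: they have to be found in the camera images.
- frame: Brass slide-changer frame, loose, 0.27 to 0.42 kg: an upright square window frame 104 mm wide (its x), 8 mm thick (its y) and 104 mm tall (its z), of 12 mm wide bars round an 80 mm opening. Origin at the middle of its underside, z up. It starts standing in the slot of its rest. Its +y face carries the stop pin.
- frame_mid (a point): Centre of that frame, 52 mm above its underside (in the open window); axes as the frame's. The top bar, 92 to 104 mm above the underside and 8 mm thick across y, is the place to grip it.
- stop_pin: Steel stop pin, a push fit in the frame's upright bar at its +x end: 6 mm from that end, 36 mm above the underside; head 8 mm across, 1.5 mm thick. It goes in along the frame's -y under about 28 N and stays where pushed. The head's top stands 5.5 mm proud of the +y face at the start, 1.5 mm when home (4 mm travel). Origin on that face when proud.
- pin_head (a point): Top of the stop pin's head. In the frame's axes y = 9.5 mm proud, 5.5 mm when home.
- clamp: Locking pliers lying flat, bolted to a board (x -160 to 128, y -34 to 46, 8 mm thick) fixed to the sill. Origin on the sill under the jaw pivot; x to the handles' free ends, y from fixed to moving side, z up. Pliers' middle plane 44 mm up; jaws 16 mm deep. Fixed jaw face at y = -5, x -62 to -41. The frame goes in from above, its x and y along these, with 3 mm or more to spare at the open pad.
- slot_end (a point): End stop of the slotted block under the jaws, on the slot's floor (8 mm above the sill) and middle line; axes as the clamp's. The slot runs 112 mm from here towards -x, open at that end; 10 mm wide, 22 mm deep, mouth flared to 20 mm over the top 6 mm. With the frame home its +x end touches the stop: frame_mid 52 mm from it along -x and 52 mm above, pin opposite the pad.
- fixed_grip: The fixed handle of the pliers, steel channel with x from 50 to 124 mm and y from -8 to 2 mm in the clamp's axes, 35 to 53 mm above the sill; its origin is 44 mm above the clamp's. It does not give.
- fixed_handle (a point): Point on the middle of the fixed handle where it is convenient to squeeze, 88 mm from the jaw pivot; its outer face is 5 mm beyond it towards -y.
- handle: Moving handle, steel channel 14 mm wide, 18 mm deep, pivoted on the moving jaw. A weak spring holds it open, sloping 20 degrees away from the fixed one; locked, they are near parallel. Where it goes over centre depends on a hidden setting of the toggle link and must be felt: the push grows to about 13 N, falls to nothing, then comes a hard stop. Over 30 N on either handle is forcing it.
- moving_handle (a point): Point on the middle of the moving handle, opposite fixed_handle; outer face 7 mm beyond it in the handle's +y, x along the handle to its free end 50 mm further. Over their outer faces the handles measure 60 to 72 mm here when open and somewhere from 28 to 42 mm when locked.
- jaw: The moving jaw, turning about the pivot 8 mm on the +y side of the clamp's origin. It carries the thrust pad and the moving handle.
- jaw_pad (a point): Centre of the face of the moving jaw's 16 mm rubber thrust pad (it gives by a millimetre or two under load); open, it stands 3 mm or more clear of the proud pin's head.
- lever (a joint): Release lever, a dark steel strip pivoted in the moving handle's channel; its tail, 18 mm deep and 5 mm thick, stands 36 mm out past the handle's end. 0 = at rest, 0.2 rad = fully flicked: the tail moves away from the fixed handle (clamp's +y). About 0.1 rad (7 mm at the tail), a few N, trips the locked pliers; it springs back.
- lever_tail (a point): Middle of the release lever's tail, 72 mm beyond moving_handle along the handle, 14 mm before the tip. The fixed handle ends 36 mm short of it, so from above there is free room beside the tail on the side facing the fixed handle's line.
- rest: Fixed wooden rest, 130 mm long (x), 50 mm wide (y), 30 mm high, with a slot 10 mm wide and 22 mm deep along x in which the frame stands at the start (slot floor 8 mm above the sill). Origin at its underside's centre.
- reservoir: Bystander: squat pewter lamp reservoir shaped like an inkwell, 76 mm across, 60 mm high. Leave alone.
- lantern_slide: Bystander: glass lantern slide in a dull red card-toned mount, 83 mm square, 5 mm thick, lying flat. Leave alone.
- lens_hood: Bystander: turned boxwood lens hood, 64 mm across, 48 mm high. Leave alone.
- loupe: Bystander: black loupe, 42 mm across, 40 mm high. Leave alone.
- pin_dish: Bystander: shallow brass dish, 60 mm across, 22 mm high. Leave alone.
- dust_brush: Bystander: dusting brush, 170 mm long. Leave alone.
Not all that is in view belongs to the job. Leave any green or white look-alike of the frame alone.

How it is judged:
By the outcome, as a careful person would: the job done as asked, in the order asked, and still so for the second after the job is handed in, with the robot touching nothing.
It also fails if it takes over 72 s, if anything falls off the work surface, if the arm or the gripper's body presses on something with over 40 N, if the wrist force passes 120 N, or if a joint passes its speed limit or range.

## Robot

A 6-joint arm with a two-finger parallel gripper is mounted at the origin on the work surface. World frame = base frame: x ahead of the robot, y to its left, z up, the work surface at z = 0. Lengths are in m, angles in rad, forces in N, time in s.
With the tool pointing down it reaches from about 0.35 to 0.775 m from the base axis. Payload 5.5 kg.
Tool frame: the origin (TCP) lies between the finger pads; the fingertips stand 25 mm ahead of it and the grasp point (between the pads) lies 6 mm ahead of it (bot.tips_ahead is the z of the fingertips in the tool frame, in m); z points along the fingers, y is the line along which they close (so a half turn about z gives the same grasp; the last joint's range is limited). The gripper opens to 85 mm and grips with 20 to 120 N. Pads are 22 mm wide; open, the fingers measure 114 mm over their backs; the gripper's body (76 mm by 85 mm) begins 54 mm behind the grasp point. The pads swing forward as they close: fully open they stand 13 mm farther back than shut.
Start: joints at [-1.435, 0.313, 0.046, 1.304, 0, 1.431], TCP at [0.157, -0.553, 0.256] pointing down, gripper open.
Joint ranges: [-2.76, 2.76], [-0.86, 1.69], [-1.03, 1.26], [-2.2, 2.34], [-1.47, 1.5], [-3.14, 3.14]. Speed limits (rad/s): [2.57, 2.57, 3.14, 3.14, 3.14, 3.14].

## Interface

Orientations are given as a unit quaternion [x, y, z, w].
In Python, from station import bot, camera gives the robot as it stands.
- The arm moves only by the shell command python3 -m jog 'ROWS'. ROWS is JSON, a list of rows, each a list of 5 numbers: the finger opening in mm, from 0 to 85.4, then the shift along the tool's x, y, z in mm, then the turn about the tool's z in rad. In form: [[grip, x, y, z, roll], ...]. A call has 1 to 12 rows; each row is the pose to reach, as a shift and turn from the pose commanded when the call began, along the tool's axes at that moment; what a row does not reach only later rows make up. A row lasts 1/10 s, in which the tool goes at most 50 mm and 8.59 degrees, less where a joint would pass 70% of its speed; a pose out of reach is approached as far as the arm can. A call with a gripper value outside its range is refused whole. The fingers move at their own pace and stop on an object; the grip force is fixed at half the most. Time passes only in rows, so rows that repeat a pose let the fingers close. It gives the time, the measured TCP pose, the force, the opening and the grip force at its end, in the units of the state.
- bot.observe(): the state, without advancing time (a new reading comes with each control period).
- camera(name): name is "scene" or "top" or "wrist"; returns a dict with "img" (420x560x3 uint8, red, green, blue), "K" (3x3 intrinsics, pixels), "rvec" (rotation vector, rad) and "tvec" (3), from world to camera coordinates, as OpenCV has them. Camera axes: x right, y down, z forward; pixel columns grow to the right and rows downward; lengths in m; the calibration is good to about 2 mm. A picture is of the moment at which its call begins. There is no depth.
- bot.job_done(): hands the job in; it is judged then, once.
The state is a dict: "time_s": time; "qpos": joint angles; "qd": joint speeds; "effort": joint torques, N m; "tool_pos": TCP position; "eef_rot": TCP orientation; "force": force on the tool from outside, world axes, zero at the start; "moment": the same for the moment, N m; "grip_width": finger opening in m; "gripper_force": force on a finger pad.
Only numpy, scipy, OpenCV 4.12 (cv2) and the standard library are available. Lean on these libraries where they do the work, as an engineer would, in place of code of your own. Each camera call takes 0.05 s, during which the arm holds its last target. There are 200 camera calls.

## Working session

There is one attempt and no reset: what is moved stays moved. The work goes in short steps, Python scripts to look and compute and a shell command to move; the robot and the scene stay as the last step left them, time stands still between calls to the robot, and variables do not carry over. Pictures are saved under pics/ and viewed, at most 11 in all, crops included, and the job is handed in when it is done.

```bash
mkdir -p pics; cat > h.py <<'E'
import numpy as np, cv2
from scipy.spatial.transform import Rotation as R
from station import bot, camera
def save(c,n,crop=None,s=1):
    im=c["img"]
    if crop: im=im[crop[1]:crop[3],crop[0]:crop[2]]
    im=cv2.resize(im,None,fx=s,fy=s,interpolation=cv2.INTER_CUBIC)
    cv2.imwrite(f"pics/{n}.png",im[...,::-1])
def ray(c,uv):
    Rm=cv2.Rodrigues(np.array(c["rvec"],float))[0]; t=np.array(c["tvec"],float).ravel()
    d=Rm.T@np.linalg.solve(np.array(c["K"]),[uv[0],uv[1],1.]); return -Rm.T@t,d
def onz(c,uv,z):
    o,d=ray(c,uv); return o+d*(z-o[2])/d[2]
def proj(c,P):
    return cv2.projectPoints(np.array(P,float).reshape(-1,1,3),np.array(c["rvec"],float),np.array(c["tvec"],float),np.array(c["K"],float),None)[0].reshape(-1,2)
def twoview(c1,u1,c2,u2):
    A=[];b=[]
    for c,u in((c1,u1),(c2,u2)):
        o,d=ray(c,u); d/=np.linalg.norm(d); M=np.eye(3)-np.outer(d,d); A.append(M); b.append(M@o)
    return np.linalg.lstsq(np.vstack(A),np.hstack(b),rcond=None)[0]
def totool(dw):
    return R.from_quat(bot.observe()["eef_rot"]).inv().apply(dw)
E
python3 - <<'E'
from h import *
import pickle
cs={n:camera(n) for n in("scene","top")}
pickle.dump(cs,open("c0.pkl","wb"))
for n in cs: save(cs[n],n+"0",s=1.42)
for n in cs:
    o,d=ray(cs[n],(280,210)); print(n,o,d)
s=bot.observe(); print(s["tool_pos"],R.from_quat(s["eef_rot"]).as_matrix().round(3),s["time_s"],s["force"])
E
```

```text
scene [ 1.11565246 -0.4886199   0.9208507 ] [-0.49834936  0.45726115 -0.73665729]
top [0.41856259 0.05723096 1.18385231] [ 0.10684804  0.00219915 -0.99468971]
[ 0.15653578 -0.55286213  0.25549452] [[ 0.962  0.272 -0.   ]
 [ 0.272 -0.962  0.002]
 [ 0.    -0.002 -1.   ]] 0.1 [-0.19319419  0.62767804 -0.25482799]
```

View pics/top0.png

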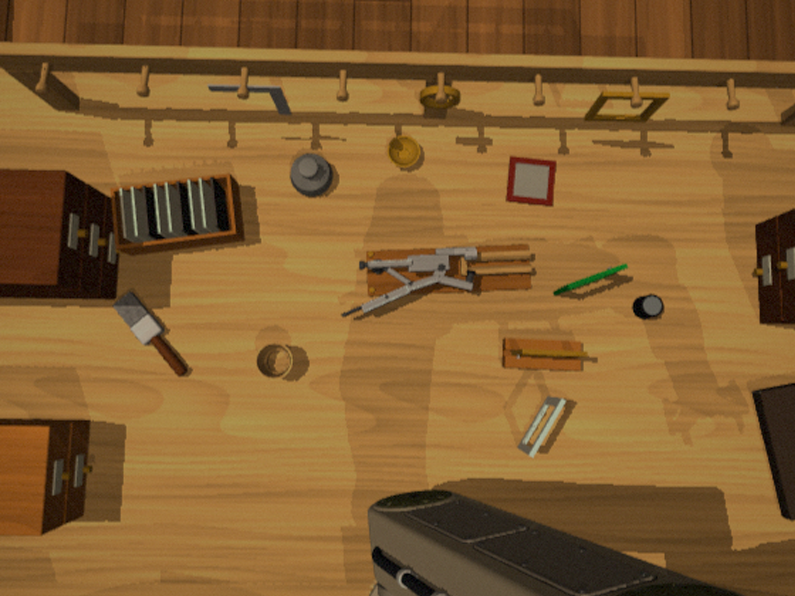

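View pics/scene0.png

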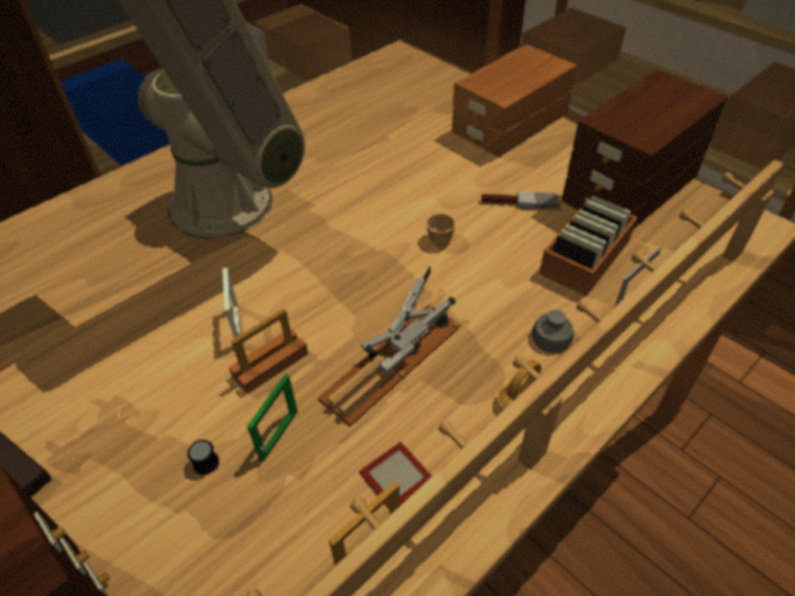

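The brass frame in the rest is at top-view (545,353) and scene (262,340). The look-alikes are green at top (590,280), white at (545,425), and a brass one hanging behind the rail at (625,105). Only the first is brass and standing in the wooden rest, so I'll confirm it in a crop. The pliers' handles point to image-left, roughly world +y.

```bash
python3 - <<'E'
from h import *
import pickle
cs=pickle.load(open("c0.pkl","rb"))
a=cv2.resize(cs["top"]["img"][160:270,235:435],None,fx=4,fy=4,interpolation=cv2.INTER_CUBIC)[:, :800]
b=cv2.resize(cs["scene"]["img"][180:300,150:340],None,fx=4,fy=4,interpolation=cv2.INTER_CUBIC)
cv2.imwrite("pics/cropA.png",a[...,::-1]); cv2.imwrite("pics/cropB.png",b[...,::-1])
E
```

```text
(no output)
```

View pics/cropA.png

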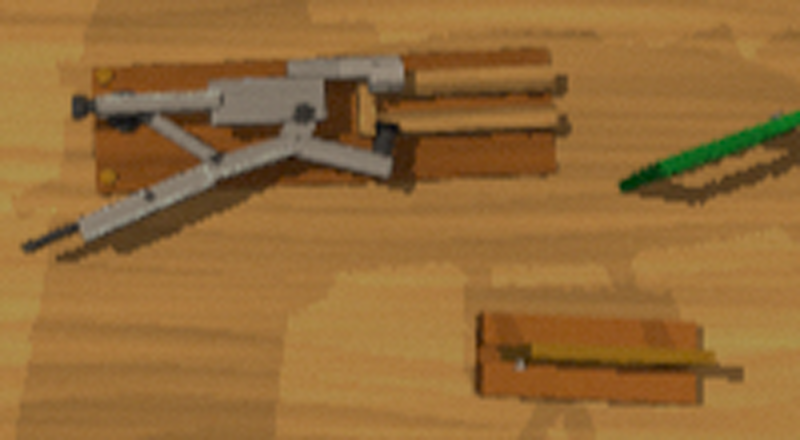

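View pics/cropB.png

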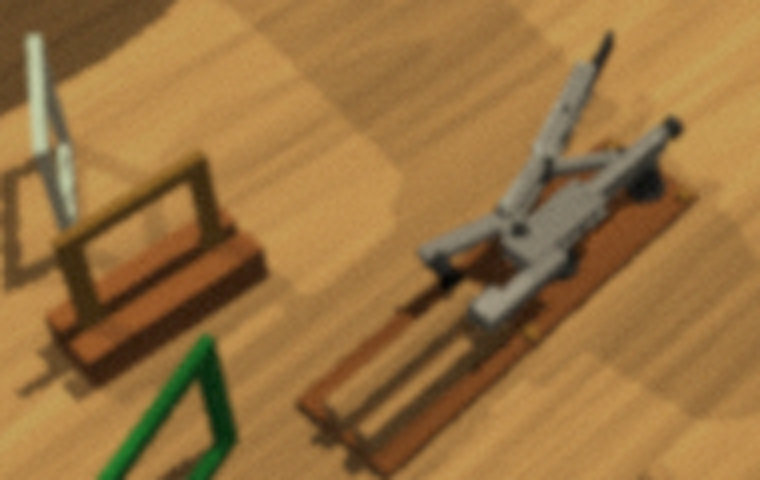

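The crops confirm it: the brass frame stands in the rest, with the pin head a light dot at crop A (520,364). So the pin is at the frame's world +y end and faces -x, the same way round as the clamp needs. The clamp stop is at crop A (365,108) and the pad at (385,138).

```bash
python3 - <<'E'
from h import *
import pickle
cs=pickle.load(open("c0.pkl","rb")); T=cs["top"]; S=cs["scene"]
A=lambda u,v:(235+(u+.5)/4-.5,160+(v+.5)/4-.5)
B=lambda u,v:(150+(u+.5)/4-.5,180+(v+.5)/4-.5)
print("bar ends",onz(T,A(530,351),.112),onz(T,A(715,357),.112), onz(S,B(62,243),.112),onz(S,B(203,155),.112))
W=np.array([onz(T,A(*p),.008)[:2] for p in((95,68),(551,50),(555,172),(97,192))])
L=np.array([(128,-34),(-160,-34),(-160,46),(128,46)])/1000
mu,ml=W.mean(0),L.mean(0); a=L-ml;b=W-mu
th=np.arctan2((a[:,0]*b[:,1]-a[:,1]*b[:,0]).sum(),(a*b).sum()); Q=np.array([[np.cos(th),-np.sin(th)],[np.sin(th),np.cos(th)]])
o=mu-Q@ml; print("clamp",o,th,"res",((W-o-a@Q.T*0)-(L@Q.T))*1000)
loc=lambda p:(Q.T@(p[:2]-o)*1000).round(1)
print("stop face top z30",loc(onz(T,A(376,108),.03)),"slot mid",loc(onz(T,A(460,100),.03)), "rail ends",loc(onz(T,A(565,85),.03)))
print("rest",[onz(T,A(*p),.03).round(4) for p in((482,313),(702,325),(700,403),(480,395))])
E
```

```text
bar ends [ 0.4521092  -0.13788663  0.112     ] [ 0.45015988 -0.2426882   0.112     ] [ 0.45166268 -0.23958613  0.112     ] [ 0.45421721 -0.14104263  0.112     ]
clamp [ 0.60243462 -0.01289885] 1.6274518728311225 res [[-1.18065884 -1.59980097]
 [-1.01219043 -0.50396092]
 [ 1.47275643  2.07784932]
 [ 0.72009284  0.02591257]]
stop face top z30 [-45.7   2.9] slot mid [-97.7   0. ] rail ends [-163.2   -6.8]
rest [array([ 0.4773, -0.1237,  0.03  ]), array([ 0.4719, -0.258 ,  0.03  ]), array([ 0.4247, -0.256 ,  0.03  ]), array([ 0.4278, -0.1223,  0.03  ])]
```

```bash
python3 -m jog '[[60,382,-269,30,-1.27],[60,382,-269,30,-1.27],[60,382,-269,30,-1.27],[60,382,-269,30,-1.27],[60,382,-269,30,-1.27],[60,382,-269,30,-1.27],[60,382,-269,30,-1.27],[60,382,-269,30,-1.27],[60,382,-269,30,-1.27],[60,382,-269,30,-1.27],[60,382,-269,30,-1.27],[60,382,-269,30,-1.27]]'
python3 - <<'E'
from h import *
import pickle
c=camera("wrist");t=camera("top"); pickle.dump((c,t),open("c1.pkl","wb"))
save(c,"w1",s=1.42)
s=bot.observe();print(s["tool_pos"],R.from_quat(s["eef_rot"]).as_matrix().round(3),s["force"])
print(ray(c,(280,210)))
E
```

```text
time_s: 1.3
tool_pos: [0.4507, -0.1902, 0.2259]
eef_rot: [0.715, 0.699, -0.0, -0.0]
force: [0.1, -0.2, 0.1]
grip_width: 0.06
gripper_force: 0.0
[ 0.45030147 -0.19119971  0.22618642] [[ 0.026  1.    -0.   ]
 [ 1.    -0.026 -0.   ]
 [-0.    -0.    -1.   ]] [-0.03725849 -0.7025635   0.40530725]
(array([ 0.45216951, -0.12506198,  0.34265911]), array([-0.0151161 , -0.26164148, -0.96510256]))
```

View pics/w1.png

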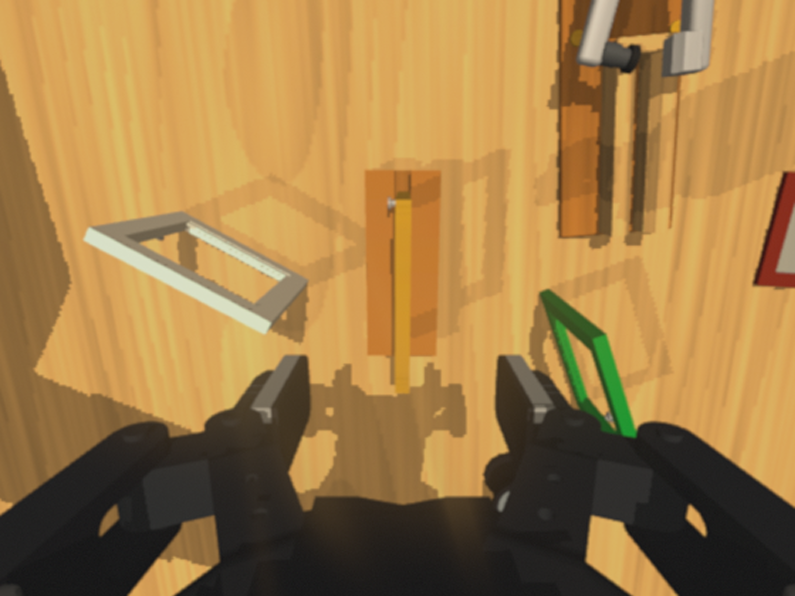

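```bash
python3 - <<'E'
from h import *
import pickle
c,t=pickle.load(open("c1.pkl","rb"))
im=cv2.cvtColor(c["img"],cv2.COLOR_RGB2HSV)
k=1.42
print([onz(c,(u/k,v/k),.112).round(4) for u,v in((402,200),(402,392))])
# bar edges by rows, saturated yellow
for r in (150,190,230,262): 
    row=c["img"][r,265:305].astype(int); m=(row[:,0]-row[:,2]>110)&(abs(row[:,0]-row[:,1])<75)
    xs=np.where(im[r,265:305,0]>=18)[0]+265
    print(r,xs.min() if len(xs) else None, xs.max() if len(xs) else None, onz(c,(xs.mean(),r),.112).round(4))
# tool axis: where grasp point (TCP+6mm) projects
s=bot.observe();Rm=R.from_quat(s["eef_rot"]);print(proj(c,np.array(s["tool_pos"])+Rm.apply([0,0,.006]))*k)
E
```

```text
[array([ 0.452, -0.138,  0.112]), array([ 0.4496, -0.2407,  0.112 ])]
150 278 289 [ 0.4521 -0.1443  0.112 ]
190 278 288 [ 0.4511 -0.1727  0.112 ]
230 278 288 [ 0.4504 -0.2031  0.112 ]
262 265 298 [ 0.4493 -0.2289  0.112 ]
[[400.71599632 406.90811275]]
```

```bash
python3 -m jog '[[40,0,0,40,0],[40,0,0,80,0],[40,0,0,105,0],[40,0,0,114,0],[0,0,0,114,0],[0,0,0,114,0],[0,0,0,114,0],[0,0,0,114,0],[0,0,0,114,0],[0,0,0,114,0]]'
```

```text
time_s: 2.4
tool_pos: [0.4519, -0.1916, 0.1138]
eef_rot: [0.716, 0.698, -0.0, 0.002]
force: [-2.2, -3.2, 6.3]
grip_width: 0.0066
gripper_force: 61.2
```

```bash
python3 -m jog '[[0,0,0,-30,0],[0,0,0,-60,0],[0,0,0,-95,0],[0,0,0,-130,0],[0,18,38,-130,-0.02],[0,36,76,-130,-0.04],[0,54,115,-130,-0.06],[0,73,155,-130,-0.08],[0,73,155,-130,-0.08],[0,73,155,-130,-0.08],[0,73,155,-130,-0.08]]'
python3 - <<'E'
from h import *
import pickle
c=camera("wrist");t=camera("top");s=camera("scene"); pickle.dump((c,t,s),open("c2.pkl","wb"))
a=cv2.resize(t["img"][160:270,235:435],None,fx=2.7,fy=2.7,interpolation=cv2.INTER_CUBIC)
b=cv2.resize(c["img"],(720,540),interpolation=cv2.INTER_CUBIC)[:420] if 0 else c["img"]
save(c,"w2",s=1.42)
o=bot.observe();print(o["tool_pos"],R.from_quat(o["eef_rot"]).as_matrix().round(3),o["force"],o["moment"],o["grip_width"])
E
```

```text
time_s: 3.5
tool_pos: [0.6066, -0.1212, 0.2417]
eef_rot: [0.687, 0.726, -0.0, -0.001]
force: [-0.4, -0.7, -2.7]
grip_width: 0.0067
gripper_force: 59.9
[ 0.60672628 -0.12187017  0.24269557] [[-0.054  0.999  0.   ]
 [ 0.999  0.054 -0.   ]
 [-0.     0.    -1.   ]] [ 0.10205732  0.02136591 -3.26401658] [-0.0301755  -0.01047898 -0.03446621] 0.006445178277657926
```

View pics/w2.png

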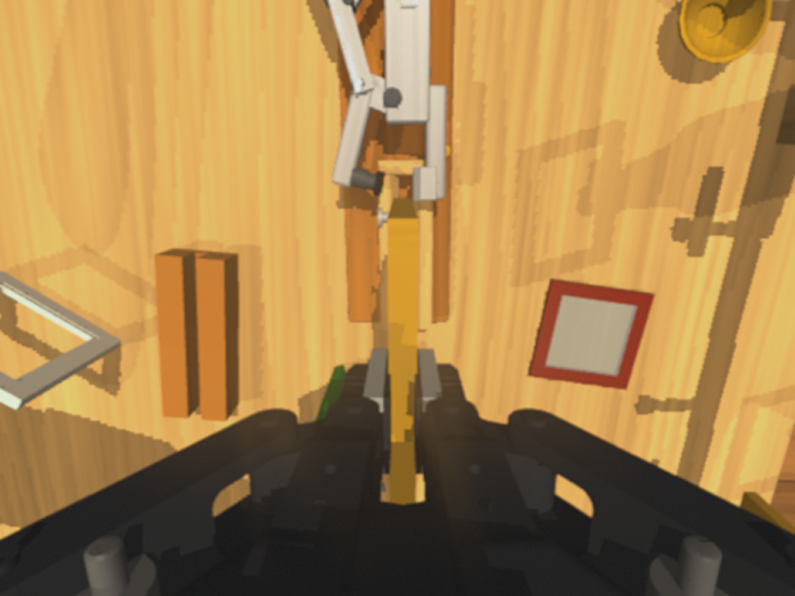

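```bash
python3 - <<'E'
from h import *
import pickle
c,t,s=pickle.load(open("c2.pkl","rb")); k=1.42
o=bot.observe(); z=o["tool_pos"][2]; Rm=R.from_quat(o["eef_rot"]); p0=np.array(o["tool_pos"])
tl=lambda u,v,h:(Rm.inv().apply(onz(c,(u/k,v/k),h)-p0)*1000).round(1)
print("bar top far/near",tl(403,220,.242),tl(403,500,.242))
print("board end corners",tl(347,321,.008),tl(449,321,.008),"board left far",tl(352,235,.008))
print("fixed jaw inner face far/near z52",tl(413,168,.052),tl(413,198,.052))
print("stop front",tl(400,174,.03),tl(400,160,.03))
print("pad face",tl(383,181,.044),"pin",tl(383,217,.242-.068))
print("rail outer edges", tl(379,300,.03),tl(432,300,.03))
# column transitions on rows through rails
for r in(190,215): print(r,[tuple(x) for x in c["img"][r,240:325:2]])
E
```

```text
bar top far/near [54.5  0.2  0.7] [-27.3   0.3   0.7]
board end corners [-47.9 -43.7 234.7] [-47.8  37.3 234.7] board left far [ 20.4 -37.9 234.7]
fixed jaw inner face far/near z52 [ 68.8   6.8 190.7] [ 50.1   7.  190.7]
stop front [ 65.1  -1.5 212.7] [ 74.3  -1.5 212.7]
pad face [ 60.6 -12.7 198.7] pin [49.  -7.6 68.7]
rail outer edges [-24.5 -17.  212.7] [-24.5  22.  212.7]
190 [(np.uint8(228), np.uint8(183), np.uint8(100)), (np.uint8(226), np.uint8(177), np.uint8(96)), (np.uint8(185), np.uint8(128), np.uint8(65)), (np.uint8(194), np.uint8(124), np.uint8(54)), (np.uint8(196), np.uint8(125), np.uint8(53)), (np.uint8(203), np.uint8(129), np.uint8(54)), (np.uint8(206), np.uint8(131), np.uint8(56)), (np.uint8(205), np.uint8(130), np.uint8(56)), (np.uint8(201), np.uint8(129), np.uint8(54)), (np.uint8(197), np.uint8(127), np.uint8(55)), (np.uint8(191), np.uint8(123), np.uint8(55)), (np.uint8(194), np.uint8(125), np.uint8(55)), (np.uint8(197), np.uint8(126), np.uint8(54)), (np.uint8(161), np.uint8(109), np.uint8(53)), (np.uint8(175), np.uint8(129), np.uint8(70)), (np.uint8(169), np.uint8(
[... 2551 characters left out ...]
t8(72)), (np.uint8(224), np.uint8(180), np.uint8(98)), (np.uint8(226), np.uint8(186), np.uint8(101)), (np.uint8(226), np.uint8(190), np.uint8(103)), (np.uint8(225), np.uint8(182), np.uint8(99)), (np.uint8(191), np.uint8(134), np.uint8(68)), (np.uint8(167), np.uint8(109), np.uint8(49)), (np.uint8(175), np.uint8(113), np.uint8(50)), (np.uint8(181), np.uint8(117), np.uint8(52)), (np.uint8(179), np.uint8(115), np.uint8(52)), (np.uint8(175), np.uint8(113), np.uint8(52)), (np.uint8(192), np.uint8(139), np.uint8(75)), (np.uint8(221), np.uint8(168), np.uint8(91)), (np.uint8(226), np.uint8(181), np.uint8(98)), (np.uint8(225), np.uint8(174), np.uint8(94)), (np.uint8(217), np.uint8(162), np.uint8(88))]
```

```bash
python3 -m jog '[[0,-13,2,0,0],[0,-13,2,30,0],[0,-13,2,60,0],[0,-13,2,90,0],[0,-13,2,100,0],[0,-13,2,110,0],[0,-13,2,115,0],[0,-13,2,119,0],[0,-13,2,119,0]]'
```

```text
time_s: 4.55
tool_pos: [0.6107, -0.1344, 0.1238]
eef_rot: [0.687, 0.726, 0.0, 0.0]
force: [-0.2, 0.8, -3.4]
grip_width: 0.0068
gripper_force: 59.9
```

```bash
python3 -m jog '[[0,0,0,3,0],[0,0,0,6,0],[0,0,0,8,0],[0,0,0,9,0],[0,0,0,10,0],[0,0,0,10,0]]'
```

```text
time_s: 5.15
tool_pos: [0.6108, -0.1343, 0.1139]
eef_rot: [0.687, 0.726, 0.0, 0.0]
force: [-0.1, -0.1, -0.1]
grip_width: 0.0067
gripper_force: 60.4
```

```bash
python3 -m jog '[[0,4,0,0,0],[0,8,0,0,0],[0,12,0,0,0],[0,15,0,0,0],[0,18,0,0,0],[0,20,0,0,0],[0,20,0,0,0]]'
```

```text
time_s: 5.85
tool_pos: [0.6096, -0.1141, 0.1139]
eef_rot: [0.687, 0.726, 0.0, 0.001]
force: [-0.5, -3.4, 4.9]
grip_width: 0.0066
gripper_force: 61.1
```

```bash
python3 -m jog '[[0,1,0,0,0],[0,2,0,0,0],[0,2,0,0,0]]'; python3 -m jog '[[0,1,0,0,0],[0,2,0,0,0],[0,2,0,0,0]]'
```

```text
time_s: 6.15
tool_pos: [0.6095, -0.1128, 0.1139]
eef_rot: [0.687, 0.726, -0.0, 0.001]
force: [-0.7, -4.0, 5.3]
grip_width: 0.0069
gripper_force: 61.2
time_s: 6.45
tool_pos: [0.6094, -0.1108, 0.114]
eef_rot: [0.687, 0.726, -0.0, 0.001]
force: [-1.6, -5.4, 5.8]
grip_width: 0.0065
gripper_force: 61.2
```

```bash
python3 -m jog '[[0,1,0,0,0],[0,2,0,0,0],[0,2,0,0,0]]'
```

```text
time_s: 6.75
tool_pos: [0.6095, -0.1098, 0.1142]
eef_rot: [0.688, 0.726, -0.001, 0.002]
force: [-2.0, -8.0, 6.3]
grip_width: 0.0068
gripper_force: 61.2
```

```bash
python3 -m jog '[[0,1,0,0,0],[0,2,0,0,0],[0,2,0,0,0]]'; python3 - <<'E'
from h import *
c=camera("wrist");t=camera("scene")
a=cv2.resize(c["img"][60:200,200:350],None,fx=4,fy=4,interpolation=cv2.INTER_CUBIC)[:560]
cv2.imwrite("pics/w3.png",a[...,::-1])
o=bot.observe();print(o["tool_pos"],o["force"],o["moment"])
E
```

```text
time_s: 7.05
tool_pos: [0.6096, -0.109, 0.1147]
eef_rot: [0.688, 0.726, -0.001, 0.003]
force: [-1.9, -11.9, 7.7]
grip_width: 0.0065
gripper_force: 61.3
[ 0.60962843 -0.10903392  0.1146402 ] [ -2.15916824 -10.23613849   7.81973918] [-2.36745663  0.47071547  0.21573068]
```

View pics/w3.png

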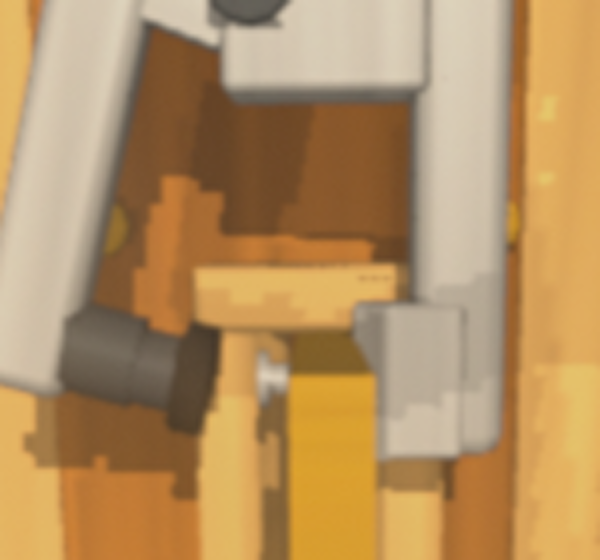

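Wrist view: the frame's end meets the stop (crop row ~335), the frame lies against the fixed jaw, and the pin (270,375) is opposite the pad (205,380). The push force rose to 12 N, so it's home. I'll relax the push and release.

```bash
python3 -m jog '[[0,-1,0,1,0],[0,-2,0,1,0],[0,-2,0,1,0],[30,-2,0,1,0],[30,-2,0,1,0],[40,-2,0,1,0],[40,-2,0,1,0],[40,-2,0,-30,0],[40,-2,0,-70,0],[40,-2,0,-100,0],[40,-2,0,-100,0]]'
python3 - <<'E'
from h import *
import pickle
c=camera("wrist");t=camera("top");s=camera("scene"); pickle.dump((c,t,s),open("c3.pkl","wb"))
o=bot.observe();print(o["tool_pos"],o["force"],o["moment"])
a=cv2.resize(c["img"][0:250,180:400],None,fx=2.2,fy=2.2,interpolation=cv2.INTER_CUBIC)
b=cv2.resize(t["img"][165:245,230:390],None,fx=1.9,fy=1.9,interpolation=cv2.INTER_CUBIC)
d=cv2.resize(s["img"][180:300,200:345],None,fx=2.08,fy=2.08,interpolation=cv2.INTER_CUBIC)
W=np.zeros((550,800,3),np.uint8); W[:a.shape[0],:a.shape[1]]=a; W[:b.shape[0],490:490+b.shape[1]]=b; W[200:200+d.shape[0],490:490+d.shape[1]]=d
print(a.shape,b.shape,d.shape); cv2.imwrite("pics/m4.png",W[...,::-1])
E
```

```text
time_s: 8.25
tool_pos: [0.6114, -0.1086, 0.2183]
eef_rot: [0.687, 0.726, 0.002, 0.004]
force: [0.4, -0.3, -0.2]
grip_width: 0.04
gripper_force: 0.0
[ 0.60866177 -0.10789783  0.21251705] [-0.00865296 -0.34627227  0.79559313] [-0.02016606 -0.00140136  0.01430363]
(550, 484, 3) (152, 304, 3) (250, 302, 3)
```

View pics/m4.png

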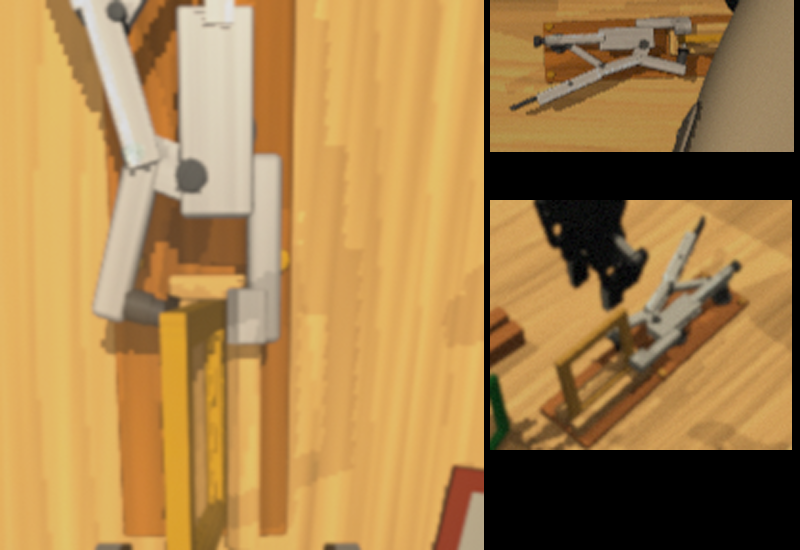

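The frame was released at the stop, but it now leans a few degrees towards the pad (top bar at m4 (178,430), slot at ~(215,450)). I'll regrip it upright and release more gently.

```bash
python3 -m jog '[[40,0,0,0,0],[40,0,0,0,0],[40,0,0,0,0]]'; python3 -m jog '[[40,0,0,40,0],[40,0,0,80,0],[40,0,0,98,0],[40,0,0,101,0],[20,0,0,101,0],[0,0,0,101,0],[0,0,0,101,0],[0,0,0,101,0],[0,0,0,101,0]]'
```

```text
time_s: 8.7
tool_pos: [0.6085, -0.1081, 0.2122]
eef_rot: [0.687, 0.726, -0.0, -0.001]
force: [0.7, 0.3, -0.3]
grip_width: 0.0399
gripper_force: 0.0
time_s: 9.6
tool_pos: [0.6097, -0.1086, 0.114]
eef_rot: [0.687, 0.726, 0.0, 0.001]
force: [-1.3, -0.5, 6.2]
grip_width: 0.0067
gripper_force: 60.7
```

```bash
python3 -m jog '[[0,1,-0.5,0,0],[0,2,-1,0,0],[0,3,-1,0,0],[0,3,-1,0,0]]'
```

```text
time_s: 10.0
tool_pos: [0.6093, -0.1075, 0.1144]
eef_rot: [0.688, 0.726, -0.0, 0.003]
force: [-0.6, -6.6, 4.8]
grip_width: 0.0067
gripper_force: 60.5
```

```bash
python3 -m jog '[[0,-1,-0.5,0,0],[0,-2,-0.5,0,0],[0,-2,-0.5,0,0],[8,-2,-0.5,0,0],[10,-2,-0.5,0,0],[13,-2,-0.5,0,0],[17,-2,-0.5,0,0],[24,-2,-0.5,0,0],[32,-2,-0.5,0,0],[40,-2,-0.5,0,0],[40,-2,-0.5,-4,0],[40,-2,-0.5,-10,0]]'
python3 -m jog '[[40,0,0,-30,0],[40,0,0,-60,0],[40,0,0,-95,0],[40,0,0,-95,0],[40,0,0,-95,0]]'
python3 - <<'E'
from h import *
import pickle
c=camera("wrist");t=camera("top");s=camera("scene"); pickle.dump((c,t,s),open("c4.pkl","wb"))
o=bot.observe();print(o["tool_pos"],o["force"])
m=c["img"].astype(int)
hsv=cv2.cvtColor(c["img"],cv2.COLOR_RGB2HSV)
msk=(hsv[...,0]>=19)&(hsv[...,0]<=26)&(hsv[...,1]>185)&(hsv[...,2]>150)
for r in range(130,290,20):
    xs=np.where(msk[r,200:340])[0]+200; print(r,len(xs),xs.min() if len(xs) else '',xs.max() if len(xs) else '')
P=np.array([o["tool_pos"]]*2)+[[0,0,-o["tool_pos"][2]+.112],[0,.04,-o["tool_pos"][2]+.112]]
print(proj(c,P))
E
```

```text
time_s: 11.2
tool_pos: [0.6071, -0.1073, 0.1223]
eef_rot: [0.687, 0.726, -0.0, -0.0]
force: [-0.7, -0.1, -1.0]
grip_width: 0.0397
gripper_force: 0.0
time_s: 11.7
tool_pos: [0.6081, -0.1076, 0.2189]
eef_rot: [0.687, 0.726, 0.001, 0.001]
force: [0.1, -0.2, -0.3]
grip_width: 0.0399
gripper_force: 0.0
[ 0.60663337 -0.10713659  0.2160593 ] [ 0.57262764 -0.02597426 -0.81811687]
130 0  
150 10 277 286
170 11 277 287
190 11 277 287
210 11 277 287
230 10 278 287
250 9 278 286
270 10 278 287
[[280.27253605 215.140039  ]
 [283.37312479 158.84486722]]
```

```bash
python3 -m jog '[[85,40,-6,0,0],[85,80,-12,0,0],[85,120,-18,0,0],[85,160,-23,0,0],[85,183,-25,0,0],[85,183,-25,0,0],[85,183,-25,0,0],[85,183,-25,0,0]]'
python3 - <<'E'
from h import *
import pickle
c=camera("wrist");t=camera("top");s=camera("scene"); pickle.dump((c,t,s),open("c5.pkl","wb"))
o=bot.observe();print(o["tool_pos"],o["force"],R.from_quat(o["eef_rot"]).as_matrix().round(3))
save(c,"w5",s=1.42)
p0=np.array(o["tool_pos"])
E
```

```text
time_s: 12.65
tool_pos: [0.5723, 0.0732, 0.2166]
eef_rot: [0.688, 0.726, -0.001, -0.0]
force: [0.4, 1.0, 0.3]
grip_width: 0.0849
gripper_force: 0.0
[0.57255109 0.07288995 0.21698238] [-0.56688376 -0.30110822  0.33247379] [[-0.053  0.999 -0.   ]
 [ 0.999  0.053 -0.   ]
 [-0.    -0.    -1.   ]]
```

View pics/w5.png

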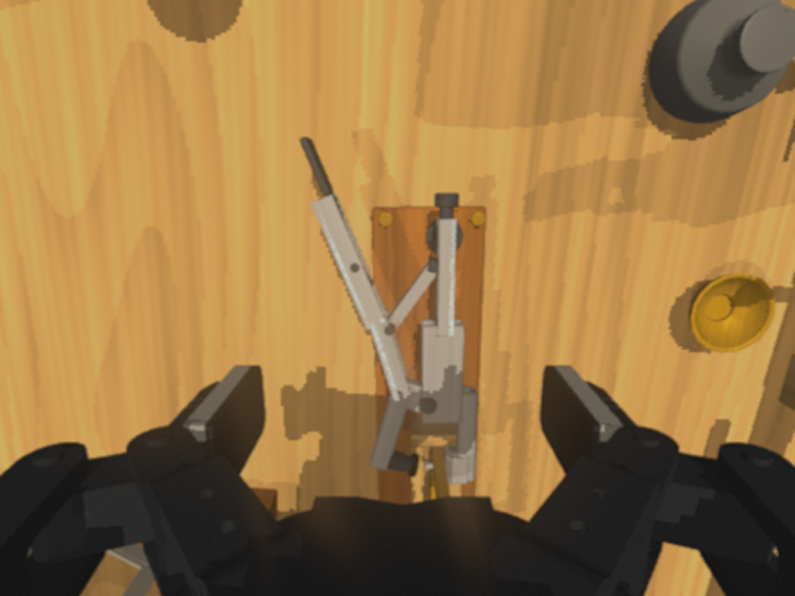

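```bash
python3 - <<'E'
from h import *
import pickle
c,t,s=pickle.load(open("c5.pkl","rb")); k=1.42
o=bot.observe(); Rm=R.from_quat(o["eef_rot"]); p0=np.array(o["tool_pos"])
tl=lambda u,v,h:(Rm.inv().apply(onz(c,((u+.5)/k-.5,(v+.5)/k-.5),h)-p0)*1000).round(1)
for n,u,v,h in(("fix L",438,260,.053),("fix R",457,260,.053),("fix end",447,219,.053),("board end L",373,207,.008),("board end R",486,207,.008),
 ("mov outer far",314,205,.053),("mov inner far",333,196,.053),("mov outer mid",350,290,.053),("pivot",428,405,.053),("mov near outer",385,365,.053),("tail tip",305,138,.053)): print(n,tl(u,v,h))
E
```

```text
fix L [ 13.8  21.9 164. ]
fix R [ 13.8  33.5 164. ]
fix end [ 38.7  26.7 164. ]
board end L [ 42.6 -20.3 209. ]
board end R [ 42.7  57.8 209. ]
mov outer far [ 46.9 -52.6 164. ]
mov inner far [ 52.1 -41.1 164. ]
mov outer mid [ -5.2 -32.6 164. ]
pivot [-84.4  17.2 164. ]
mov near outer [-55.6 -11.2 164. ]
tail tip [ 84.7 -55.9 164. ]
```

```bash
python3 -m jog '[[85,0,-3,0,0],[85,0,-3,40,0],[85,0,-3,80,0],[85,0,-3,110,0],[85,0,-3,130,0],[85,0,-3,150,0],[85,0,-3,163,0],[85,0,-3,169,0],[85,0,-3,169,0]]'; python3 -m jog '[[82,0,0,0,0],[79,0,0,0,0],[77,0,0,0,0],[77,0,0,0,0]]'
```

```text
time_s: 13.7
tool_pos: [0.569, 0.0736, 0.0478]
eef_rot: [0.688, 0.726, -0.0, -0.0]
force: [-1.1, 0.3, 0.5]
grip_width: 0.0849
gripper_force: 0.0
time_s: 14.1
tool_pos: [0.5698, 0.0738, 0.0489]
eef_rot: [0.687, 0.726, 0.0, 0.0]
force: [0.3, 0.6, -0.3]
grip_width: 0.0772
gripper_force: 0.0
```

```bash
python3 -m jog '[[75,0,0,0,0],[73,0,0.5,0,0],[71,0,1.3,0,0],[69,0,2.3,0,0],[68,0,2.8,0,0],[68,0,2.8,0,0]]'
```

```text
time_s: 14.7
tool_pos: [0.5723, 0.074, 0.0482]
eef_rot: [0.687, 0.726, 0.0, -0.0]
force: [-1.8, -1.2, 2.0]
grip_width: 0.068
gripper_force: 1.2
```

```bash
python3 -m jog '[[67,0,0.5,0,0],[66,0,1,0,0],[65,0,1.5,0,0],[64,0,2,0,0],[64,0,2,0,0]]'
```

```text
time_s: 15.2
tool_pos: [0.5734, 0.0741, 0.0481]
eef_rot: [0.687, 0.726, -0.001, -0.0]
force: [-5.8, -0.9, 3.6]
grip_width: 0.0642
gripper_force: 2.5
```

```bash
python3 -m jog '[[63,0,0,0,0],[62,0,0,0,0],[61,0,0,0,0],[60,0,0.5,0,0],[60,0,0.5,0,0]]'
```

```text
time_s: 15.7
tool_pos: [0.5744, 0.0741, 0.0486]
eef_rot: [0.687, 0.726, -0.0, -0.0]
force: [-5.7, -0.7, 6.4]
grip_width: 0.06
gripper_force: 8.8
```

```bash
python3 -m jog '[[59,0,0,0,0],[58,0,0.5,0,0],[57,0,1,0,0],[56,0,1.5,0,0],[56,0,1.5,0,0]]'
```

```text
time_s: 16.2
tool_pos: [0.5763, 0.0743, 0.0493]
eef_rot: [0.687, 0.726, 0.0, 0.0]
force: [-6.9, -0.3, 9.5]
grip_width: 0.0562
gripper_force: 12.3
```

```bash
python3 -m jog '[[55.5,0,0,-1,0],[55,0,0,-1.5,0],[54,0,0.5,-2,0],[53,0,1,-2,0],[53,0,1,-2,0]]'
```

```text
time_s: 16.7
tool_pos: [0.5777, 0.0745, 0.0501]
eef_rot: [0.687, 0.726, 0.0, 0.0]
force: [1.7, 1.5, -3.2]
grip_width: 0.0532
gripper_force: 13.8
```

```bash
python3 -m jog '[[52,0,0.5,-0.5,0],[51,0,1,-1,0],[50,0,1.5,-1,0],[50,0,1.5,-1,0]]'
```

```text
time_s: 17.1
tool_pos: [0.5792, 0.0746, 0.0509]
eef_rot: [0.687, 0.726, 0.0, 0.0]
force: [5.1, 2.1, -8.8]
grip_width: 0.0501
gripper_force: 12.7
```

```bash
python3 -m jog '[[49,0,0.8,0.5,0],[48,0,1.5,0.5,0],[47,0,2,0.5,0],[47,0,2,0.5,0]]'
```

```text
time_s: 17.5
tool_pos: [0.5808, 0.0747, 0.0513]
eef_rot: [0.687, 0.726, 0.0, 0.0]
force: [0.9, 3.9, 1.4]
grip_width: 0.0471
gripper_force: 7.4
```

```bash
python3 -m jog '[[46,0,0.5,0,0],[45,0,1,0,0],[44,0,1.5,0,0],[44,0,1.5,0,0]]'
```

```text
time_s: 17.9
tool_pos: [0.5824, 0.0743, 0.0512]
eef_rot: [0.687, 0.726, -0.0, 0.0]
force: [-0.8, 2.9, 5.3]
grip_width: 0.044
gripper_force: 4.3
```

```bash
python3 -m jog '[[43.3,0,0.3,0,0],[42.7,0,0.6,0,0],[42,0,1,0,0],[42,0,1,0,0]]'
```

```text
time_s: 18.3
tool_pos: [0.5834, 0.0741, 0.0508]
eef_rot: [0.688, 0.726, -0.0, 0.0]
force: [1.2, -0.2, 5.3]
grip_width: 0.0424
gripper_force: 3.2
```

```bash
python3 -m jog '[[41.5,0,0.3,0,0],[41,0,0.5,0,0],[41,0,0.5,0,0]]'
```

```text
time_s: 18.6
tool_pos: [0.5839, 0.0742, 0.0507]
eef_rot: [0.688, 0.726, -0.0, 0.0]
force: [1.8, -1.0, 3.4]
grip_width: 0.041
gripper_force: 2.8
```

```bash
python3 -m jog '[[40.5,0,0.3,0,0],[40,0,0.5,0,0],[40,0,0.5,0,0]]'; python3 -m jog '[[39.5,0,0.3,0,0],[39,0,0.5,0,0],[39,0,0.5,0,0]]'
```

```text
time_s: 18.9
tool_pos: [0.5845, 0.0743, 0.0508]
eef_rot: [0.687, 0.726, -0.0, 0.0]
force: [3.9, -2.9, 1.8]
grip_width: 0.0403
gripper_force: 2.3
time_s: 19.2
tool_pos: [0.5849, 0.0746, 0.0508]
eef_rot: [0.687, 0.726, 0.0, 0.0]
force: [4.6, -2.2, 0.9]
grip_width: 0.0387
gripper_force: 2.1
```

```bash
python3 -m jog '[[38.5,0,0.7,0,0],[38,0,1.2,0,0],[38,0,1.2,0,0]]'; python3 -m jog '[[37.5,0,0.4,0,0],[37,0,0.7,0,0],[37,0,0.7,0,0]]'
```

```text
time_s: 19.5
tool_pos: [0.5854, 0.075, 0.0506]
eef_rot: [0.687, 0.726, -0.0, -0.0]
force: [2.2, -0.8, 1.2]
grip_width: 0.038
gripper_force: 1.3
time_s: 19.8
tool_pos: [0.5858, 0.075, 0.0507]
eef_rot: [0.687, 0.726, -0.0, -0.001]
force: [-0.0, -0.2, 4.4]
grip_width: 0.0371
gripper_force: 8.2
```

```bash
python3 -m jog '[[36.8,0,0.1,0,0],[36.6,0,0.2,0,0],[36.6,0,0.2,0,0]]'
```

```text
time_s: 20.1
tool_pos: [0.5859, 0.075, 0.0507]
eef_rot: [0.687, 0.726, -0.0, -0.001]
force: [-2.4, 0.9, 4.5]
grip_width: 0.0363
gripper_force: 11.5
```

```bash
python3 -m jog '[[36.4,0,0.1,0,0],[36.2,0,0.1,0,0],[36.2,0,0.1,0,0]]'; python3 -m jog '[[38,0,0,0,0],[42,0,0,0,0],[50,0,0,0,0],[58,0,0,0,0],[58,0,0,0,0]]'
```

```text
time_s: 20.4
tool_pos: [0.5861, 0.075, 0.0507]
eef_rot: [0.687, 0.726, -0.0, -0.001]
force: [-2.1, 1.1, 6.4]
grip_width: 0.0362
gripper_force: 15.6
time_s: 20.9
tool_pos: [0.5869, 0.0748, 0.0506]
eef_rot: [0.687, 0.726, -0.0, 0.0]
force: [-0.1, 0.6, 0.6]
grip_width: 0.058
gripper_force: 0.0
```

```bash
python3 -m jog '[[58,0,0,-20,0],[58,0,0,-60,0],[58,0,0,-100,0],[58,0,0,-140,0],[58,0,0,-165,0],[58,0,0,-165,0],[58,0,0,-165,0]]'
python3 - <<'E'
from h import *
import pickle
c=camera("wrist");t=camera("top");s=camera("scene"); pickle.dump((c,t,s),open("c6.pkl","wb"))
o=bot.observe();print(o["tool_pos"],o["force"])
save(c,"w6",(180,60,380,350),2.05)
E
```

```text
time_s: 21.6
tool_pos: [0.5872, 0.0748, 0.2161]
eef_rot: [0.687, 0.726, 0.0, 0.001]
force: [-0.1, 0.3, -0.7]
grip_width: 0.058
gripper_force: 0.0
[0.58589444 0.07476938 0.21400089] [-0.74342486 -0.72407927 -0.39585956]
```

View pics/w6.png

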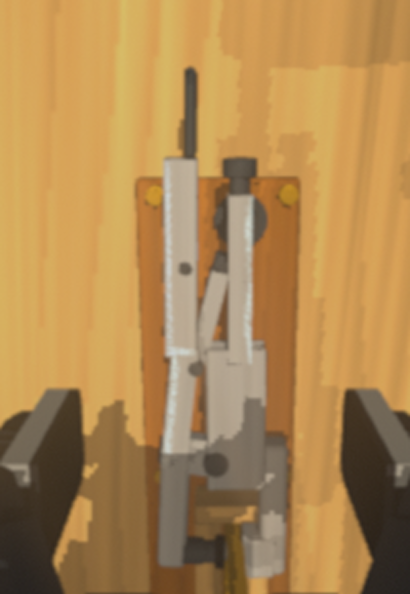

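Locked: the handles are parallel, the pad is on the pin, and the hand is off. The lever tail runs from crop (190,70) to (190,155), with free room to its right. The fixed handle's knob ends at row 157.

```bash
python3 - <<'E'
from h import *
import pickle
c,t,s=pickle.load(open("c6.pkl","rb")); k=2.05
o=bot.observe(); Rm=R.from_quat(o["eef_rot"]); p0=np.array(o["tool_pos"])
tl=lambda u,v,h:(Rm.inv().apply(onz(c,(180+(u+.5)/k-.5,60+(v+.5)/k-.5),h)-p0)*1000).round(1)
for n,u,v,h in(("tip",190,70,.053),("tail R",196,100,.053),("tail L",185,140,.053),("handle end",180,158,.053),("knob end",240,157,.053),("handle L",164,260,.053),("fixed R",254,260,.053)): print(n,tl(u,v,h))
print(p0)
# pin-side check: frame bar
E
```

```text
tip [ 86.7  -6.4 161. ]
tail R [ 75.4  -4.1 161. ]
tail L [ 59.8  -8.6 161. ]
handle end [ 52.7 -10.7 161. ]
knob end [ 53.1  13.8 161. ]
handle L [ 10.3 -18.1 161.1]
fixed R [ 10.2  20.2 160.9]
[0.58589444 0.07476938 0.21400089]
```

```bash
python3 -m jog '[[0,40,9,0,0],[0,76,18,0,0],[0,76,18,0,0],[0,76,18,40,0],[0,76,18,80,0],[0,76,18,115,0],[0,76,18,140,0],[0,76,18,155,0],[0,76,18,163,0],[0,76,18,163,0],[0,76,18,163,0]]'
```

```text
time_s: 22.85
tool_pos: [0.6009, 0.1514, 0.0531]
eef_rot: [0.687, 0.726, 0.0, 0.0]
force: [0.1, 0.4, -0.2]
grip_width: 0.0006
gripper_force: 0.0
```

Now push towards tool -y (clamp +y), feeling for contact.

```bash
python3 -m jog '[[0,0,-3,0,0],[0,0,-6,0,0],[0,0,-9,0,0],[0,0,-11,0,0],[0,0,-11,0,0]]'
```

```text
time_s: 23.35
tool_pos: [0.5895, 0.1511, 0.0531]
eef_rot: [0.687, 0.726, 0.0, 0.0]
force: [0.9, 0.3, 0.7]
grip_width: -0.0002
gripper_force: 0.2
```

```bash
python3 -m jog '[[0,0,-1,0,0],[0,0,-2,0,0],[0,0,-3,0,0],[0,0,-4,0,0],[0,0,-4,0,0]]'
```

```text
time_s: 23.85
tool_pos: [0.5853, 0.1508, 0.0526]
eef_rot: [0.687, 0.726, -0.0, -0.0]
force: [0.6, -0.2, -0.1]
grip_width: 0.0003
gripper_force: 0.0
```

```bash
python3 -m jog '[[0,0,-1,0,0],[0,0,-2,0,0],[0,0,-3,0,0],[0,0,-4,0,0],[0,0,-4,0,0]]'
python3 - <<'E'
from h import *
c=camera("top");save(c,"t7",(235,160,335,235),6)
E
```

```text
time_s: 24.35
tool_pos: [0.5815, 0.1506, 0.0528]
eef_rot: [0.687, 0.726, -0.0, -0.0]
force: [0.1, 0.1, -0.3]
grip_width: 0.0
gripper_force: 0.0
```

View pics/t7.png

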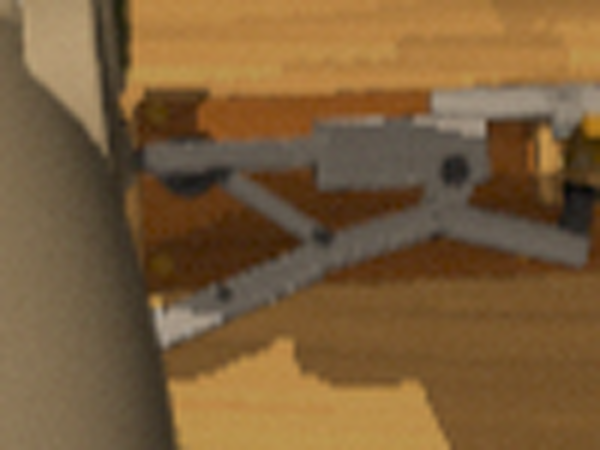

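The picture shows the pliers sprung open, with the moving handle swung out. I'll back off upward and check the frame and pin by numbers only.

```bash
python3 -m jog '[[0,0,3,-40,0],[0,0,3,-80,0],[0,0,3,-120,0],[0,0,3,-163,0],[0,-50,5,-163,0],[0,-100,7,-163,0],[0,-150,9,-163,0],[0,-200,11,-163,0],[0,-240,12,-163,0],[0,-260,12,-163,0],[0,-260,12,-163,0],[0,-260,12,-163,0]]'
python3 - <<'E'
from h import *
import pickle
c=camera("wrist");pickle.dump(c,open("c8.pkl","wb")); c4=pickle.load(open("c4.pkl","rb"))[0]
o=bot.observe();print(o["tool_pos"],o["force"])
for n,cc in(("before",c4),("now",c)):
    hsv=cv2.cvtColor(cc["img"],cv2.COLOR_RGB2HSV)
    msk=(hsv[...,0]>=19)&(hsv[...,0]<=26)&(hsv[...,1]>185)&(hsv[...,2]>150)
    for r in (150,170,200,230,260):
        xs=np.where(msk[r,200:340])[0]+200
        if len(xs): print(n,r,onz(cc,(xs.min(),r),.112).round(4)[:2],onz(cc,(xs.max(),r),.112).round(4)[:2])
    col=np.where(msk[:,250:310].sum(1)>6)[0]; 
    if len(col): print(n,"end",col.min(),onz(cc,(282,col.min()),.112))
    # bright unsaturated pixels near pin
    o_,d=ray(cc,(0,0)); end=onz(cc,(282,col.min()),.112)
    pp=proj(cc,[[end[0]-.008,end[1]-.006,.044]])[0].round().astype(int); print("pin px",pp)
    a=cc["img"][pp[1]-7:pp[1]+8,pp[0]-10:pp[0]+12].astype(int); 
    for rr in a: print(' '.join('#' if (p.min()>120 and p.max()-p.min()<45) else ('b' if p[0]-p[2]>140 else '.') for p in rr))
E
```

```text
time_s: 25.6
tool_pos: [0.6077, -0.1085, 0.2156]
eef_rot: [0.688, 0.726, 0.0, -0.0]
force: [-0.6, 0.5, -0.0]
grip_width: 0.0
gripper_force: 0.0
[ 0.60775612 -0.1077253   0.2156847 ] [ 0.05591767  0.7119381  -0.68604498]
before 150 [ 0.602  -0.0614] [ 0.6081 -0.0611]
before 170 [ 0.6027 -0.075 ] [ 0.6095 -0.0746]
before 200 [ 0.6037 -0.0962] [ 0.6108 -0.0958]
before 230 [ 0.6056 -0.1184] [ 0.6121 -0.118 ]
before 260 [ 0.6068 -0.1418] [ 0.6134 -0.1414]
before end 144 [ 0.60515967 -0.05725538  0.112     ]
pin px [272 145]
. . . . . . . . . . . . . . . . . . . . . .
. . . . . . . . . . . . . . . . . . . . . .
. . . . . . . . . . . . . . . . . . . . . .
. . . . . . . . . . . . . . . . . . . . . .
. . . . . . . . . . . . . . . . . . . . . .
. . . . . . . . . . . # . . . . . . . . . .
. . . . . . . . . . . # # . . . b b b b b b
. . . . . . . . . . # # # . . b b b b b b b
. . . . . . . . . . # # # . . b b b b b b b
. . . . . . . . . . # # # . . b b b b b b b
. . . . . . . . . . . . . . . b b b b b b b
. . . . . . . . . . . . . . . b b b b b b b
. . . . . . . . . . . . . . . b b b b b b b
. .
[... 287 characters left out ...]
0.05716838  0.112     ]
pin px [273 145]
. . . . . . . . . . . . . . . . . . . . . .
. . . . . . . . . . . . . . . . . . . . . .
. . . . . . . . . . . . . . . . . . . . . .
. . . . . . . . . . . . . . . . . . . . . .
. . . . . . . . . . . . . . . . . . . . . .
. . . . . . . . . . . . . . . . . b b b b b
. . . . . . . . . . . . . . . . . b b b b b
. . . . . . . . . . . . . . . . . b b b b b
. . . . . . . . . . . . . . . . . b b b b b
. . . . . . . . . . . . . . . . . b b b b b
. . . . . . . . . . . . . . . . . b b b b b
. . . . . . . . . . . . . . . . . b b b b b
. . . . . . . . . . . . . . . . b b b b b b
. . . . . . . . . . . . . . . . b b b b b b
. . . . . . . . . . . . . . . . b b b b b b
```

```bash
python3 -c "
from station import bot
print(bot.job_done())"
```

```text
the job is handed in; nothing more can be done
None
```

The job is handed in at about 26 s on the robot's clock: the frame stands upright and home in the slot, the pliers locked with my hand off and then sprang open when I flicked the lever, and by pixel comparison rather than direct measurement the pin head no longer stands proud.

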